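Sweep the stuck token out of the dice vault's seam

ROBOT

A 7-joint arm with a two-finger parallel gripper is mounted at the origin on the work surface. World frame = base frame: x ahead of the robot, y to its left, z up, the work surface at z = 0. Lengths are in m, angles in rad, forces in N, time in s.
With the tool pointing down it reaches from about 0.4 to 0.9 m from the base axis. Payload 5.5 kg.
Tool frame: the origin (TCP) lies at the very end of the fingers, on their centre line; the grasp point (between the pads) lies env.tcp_to_grasp behind it (env.tcp_to_grasp is the distance from the TCP to the grasp point, in m); z points along the fingers, y is the line along which they close (so a half turn about z gives the same grasp; the last joint's range is limited). The gripper opens to 92 mm and grips with 3 to 60 N. Pads are 19 mm wide; open, the fingers measure 130 mm over their backs; the gripper's body (75 mm by 190 mm) begins 47 mm behind the grasp point.
Start: joints at [1.529, 0.501, -0.427, 1.55, 0.221, 1.138, -0.21], TCP at [0.195, -0.62, 0.227] pointing down, gripper open.
Joint ranges: [-2.88, 2.88], [-0.31, 2.03], [-1.54, 1.56], [0.2, 2.42], [-1.41, 4.55], [0.19, 2.02], [-2.57, 2.57]. Speed limits (rad/s): [2.57, 2.57, 3.14, 3.14, 3.14, 3.14, 3.14].

INTERFACE

Orientations are given as a unit quaternion [x, y, z, w].
In Python, from bench import env, capture gives the robot as it stands. The module is installed in compiled form; this text tells all that it offers.
- The arm moves only by the shell command python3 -m inch 'ROWS'. ROWS is JSON, a list of rows, each an object of numbers: "tx", "ty", "tz": the shift along the tool's x, y, z in m; "rx", "ry", "rz": the turn, a rotation vector about the tool's x, y, z in degrees; "hand": the gripper command: -1 is shut, 1 is fully open, values between are in proportion. A call has 1 to 20 rows; each row is the pose to reach, as a shift and turn from the pose commanded when the call began, along the tool's axes at that moment; what a row does not reach only later rows make up. A row lasts 1/8 s, in which the tool goes at most 62.5 mm and 10.7 degrees, less where a joint would pass 70% of its speed; a pose out of reach is approached as far as the arm can. A call with a gripper value outside its range is refused whole. The fingers move at their own pace and stop on an object; the grip force is fixed at half the most. Time passes only in rows, so rows that repeat a pose let the fingers close. It gives the time, the measured TCP pose, the force, the opening and the grip force at its end, in the units of the state.
- env.get_obs(): the state, without advancing time (a new reading comes with each control period).
- capture(name): name is "side" or "top"; returns a dict with "img" (384x512x3 uint8, red, green, blue), "K" (3x3 intrinsics, pixels), "world_to_cam" (4x4, takes a point from world to camera coordinates). Camera axes: x right, y down, z forward; pixel columns grow to the right and rows downward; lengths in m; the calibration is good to about 2 mm. A picture is of the moment at which its call begins. There is no depth.
- env.close_job(): hands the job in; it is judged then, once.
The state is a dict: "t": time; "joints": joint angles; "dq": joint speeds; "joint_efforts": joint torques, N m; "ee_pos": TCP position; "ee_rot": TCP orientation; "contact_force": force on the tool from outside, world axes, zero at the start; "ft_torque": the same for the moment, N m; "width": opening from 0.0 (shut) to 1.0 (fully open); "gripper_force": force on a finger pad.
Only numpy, scipy, OpenCV 4.12 (cv2) and the standard library are available. Lean on these libraries where they do the work, as an engineer would, in place of code of your own. Each camera call takes 0.05 s, during which the arm holds its last target. There are 200 camera calls.

TASK

A brass token is stuck down in the crooked seam of the walnut dice vault. Draw the blue-handled stylus out of its stand, lower its tip into the closed end of the seam behind the token, and guide it slowly and steadily along the seam and round the bend (a few centimetres a second, never forcing it against the vault) so that it sweeps the token out of the seam's open end into the felt-floored catch well, touching the token with nothing but the stylus and not lifting it out. Then put the stylus back upright and fully home in its stand, leaving everything else where it is.

Things in the scene. Friction and masses are not known exactly. Their poses are not given: they have to be found in the camera images.
- vault: Hollow open-topped walnut dice vault, fixed, 150 x 260 x 45 mm (x, y, z); origin at its underside's centre. A seam (slot) 22 mm wide between lighter 6 mm walls crosses it: floor at z 20 mm, wall tops at 45 mm. It runs along +y from its closed end to the bend, turns 30 degrees towards +x, and runs straight to its open end at the catch well. Other hollows hold a die and a stone.
- seam_start (a point): Point on the seam floor's centre line near the closed end, 10 mm from the end wall (vault frame -30, -112, 20 mm); axes as the vault's. The token always starts with its centre 32 to 77 mm further along the seam.
- seam_bend (a point): Point on the seam floor's centre line at the bend (vault frame -30, -20, 20 mm); axes as the vault's.
- seam_mid (a point): Point on the seam floor's centre line 45 mm past the bend (on the straight line from seam_bend to seam_end); axes as the vault's.
- seam_end (a point): Point on the seam floor's centre line at the very edge of the floor at the open end, 95 mm past the bend; from here the floor drops into the catch well. Axes as the vault's.
- well (a point): Point on the dark green felt floor of the catch well (vault frame 15, 96, 12 mm), a trough at the vault's +y end spanning x -67 to 67 mm and y 70 to 122 mm in the vault's frame; its floor is 8 mm below the seam floor. Axes as the vault's.
- token_center (a point): Centre of the loose brass token, a disc 20 mm across, 7 mm thick, 18 g, lying flat on the seam floor (its centre 3.5 mm above the floor). Polished: it slides easily (friction about 0.2).
- stylus_grip (a point): Centre of the stylus's round blue handle, 16 mm across, 60 mm long, axis z (up). Below it: a dark steel flange 34 mm across, 4 mm thick (underside 66 mm above the tip), then a steel shaft 12 mm across. Total length 130 mm, about 60 g. It starts upright in its stand, flange resting on the stand's top.
- stylus_tip (a point): Lower end of the stylus's shaft, on its axis, 100 mm below stylus_grip; z along the stylus, up.
- stand_hole (a point): Centre of the mouth of the hole in the top of the stand, a fixed slate-grey block 60 x 60 mm and 75 mm high. The upright hole is 19 mm wide, goes right through, and has a 3 mm chamfer; home, the stylus's tip hangs 66 mm below this point.
- die: Lime-green polyhedral die, 23 mm across, loose in a hollow of the vault; bystander; origin under its centre.
- stone: Slate-grey round stone token, 30 mm across, loose in a hollow of the vault; bystander; origin under its centre.
- bell: Brass hand bell, 64 mm across, 73 mm high, standing; bystander; origin under its centre.
- lantern: Tiny steel lantern miniature, 26 mm across, 34 mm high; bystander; origin under its centre.
- cup: Brown dice cup, 76 mm across, 85 mm high, mouth up; bystander; origin under its centre.
- deck: Red deck box, 65 x 92 x 28 mm, lying flat; bystander; origin under its centre.
- mug: Blue mug, 80 mm across, 90 mm high; bystander; origin under its centre.
- token: The same brass token; origin at the centre of its underside.
- stylus: The same stylus; origin at the tip, z up along it.
There are look-alikes about, which are no part of the job. Leave any purple look-alike of the part that bears stand_hole alone.

How it is judged:
By the outcome, as a careful person would: the job done as asked, in the order asked, and still so for the second after the job is handed in, with the robot touching nothing.
It also fails if it takes over 66 s, if anything falls off the work surface, if the arm or the gripper's body presses on something with over 40 N, if the wrist force passes 120 N, or if a joint passes its speed limit or range.

## Working session

There is one attempt and no reset: what is moved stays moved. The work goes in short steps, Python scripts to look and compute and a shell command to move; the robot and the scene stay as the last step left them, time stands still between calls to the robot, and variables do not carry over. Pictures are saved under pics/ and viewed, at most 10 in all, crops included, and the job is handed in when it is done.

```bash
mkdir -p pics
python3 - <<'E'
from bench import env,capture
import cv2,numpy as np
o=env.get_obs();print({k:np.round(v,3).tolist() for k,v in o.items()},env.tcp_to_grasp)
for n in("top","side"):
    c=capture(n);cv2.imwrite(f"pics/{n}0.png",cv2.resize(c["img"][:,:,::-1],(800,600),interpolation=cv2.INTER_CUBIC));np.savez(f"{n}0.npz",**c)
    print(n,c["K"].round(1).tolist(),c["world_to_cam"].round(3).tolist())
E
```

```text
{'t': 0.0, 'joints': [1.529, 0.502, -0.427, 1.551, 0.221, 1.138, -0.21], 'dq': [-0.0, 0.0, 0.0, 0.0, -0.003, 0.001, -0.001], 'joint_efforts': [0.0, -56.661, -5.816, -27.912, -0.069, 0.031, 0.0], 'ee_pos': [0.195, -0.619, 0.226], 'ee_rot': [0.988, 0.152, -0.0, -0.001], 'contact_force': [-0.025, -0.119, -0.133], 'ft_torque': [-0.002, -0.005, 0.014], 'gripper_force': 0.0, 'width': 0.998} 0.0188
top [[408.9, 0.0, 260.0], [0.0, 408.9, 191.6], [0.0, 0.0, 1.0]] [[-0.025, -1.0, -0.005, 0.026], [-0.982, 0.026, -0.189, 0.562], [0.189, -0.0, -0.982, 1.115], [0.0, 0.0, 0.0, 1.0]]
side [[369.1, 0.0, 254.5], [0.0, 369.1, 201.3], [0.0, 0.0, 1.0]] [[-0.805, -0.592, -0.023, 0.476], [-0.332, 0.482, -0.811, 0.27], [0.491, -0.645, -0.585, 0.925], [0.0, 0.0, 0.0, 1.0]]
```

View pics/top0.png

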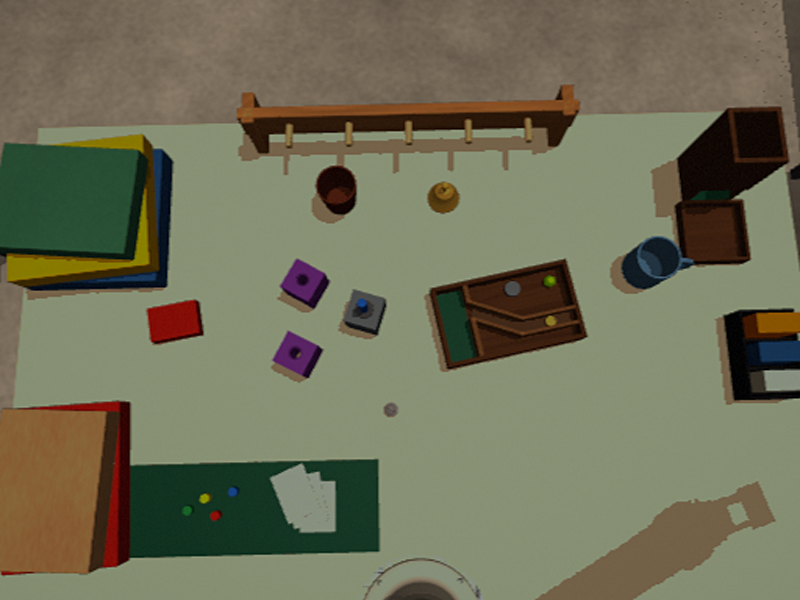

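View pics/side0.png

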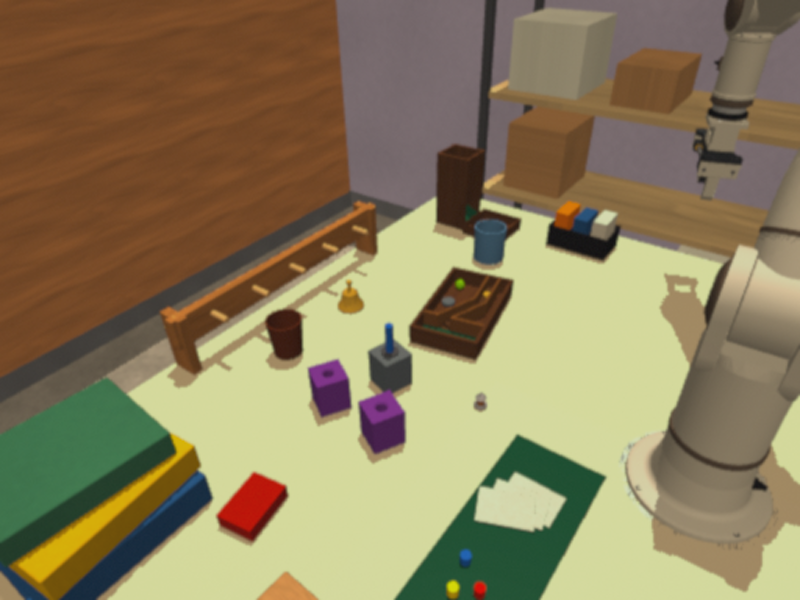

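Top view (800x600): stand at (365,310) with the blue stylus, vault at (508,313) with its well on the left (+y world), token at (551,321). Side view: the stylus top is at (389,326), vault at (463,310). Next I'll zoom in.

Run:
```python
import cv2,numpy as np
t=np.load("top0.npz")["img"][:,:,::-1];s=np.load("side0.npz")["img"][:,:,::-1]
def crop(im,x0,y0,w,h,k):
    c=cv2.resize(im[y0:y0+h,x0:x0+w],None,fx=k,fy=k,interpolation=cv2.INTER_CUBIC)
    c=np.clip(c.astype(float)*1.6,0,255).astype(np.uint8)
    for i in range(0,w,10):cv2.putText(c,str(x0+i),(int((i+.5)*k),8),0,.3,(255,255,255));cv2.line(c,(int((i+.5)*k),10),(int((i+.5)*k),14),(255,255,255))
    for i in range(0,h,10):cv2.putText(c,str(y0+i),(0,int((i+.5)*k)+3),0,.3,(255,255,255))
    return c
cv2.imwrite("pics/c1.png",crop(t,268,160,114,84,7));
a=crop(t,212,174,44,44,9)[:396,:396];b=crop(s,225,200,45,55,8)[:396,:396]
b=cv2.copyMakeBorder(b,0,396-b.shape[0],0,0,cv2.BORDER_CONSTANT)
cv2.imwrite("pics/c2.png",np.hstack([a,b]))
```

```text
(no output)
```

View pics/c1.png

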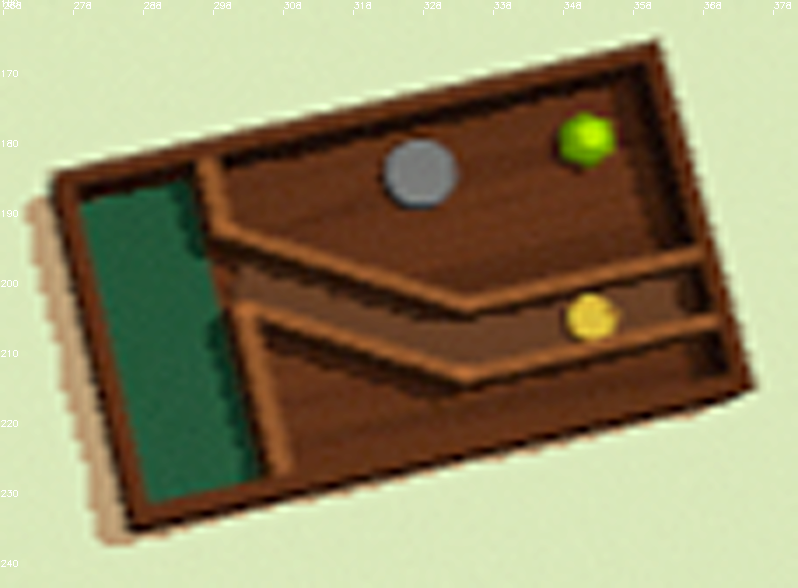

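View pics/c2.png

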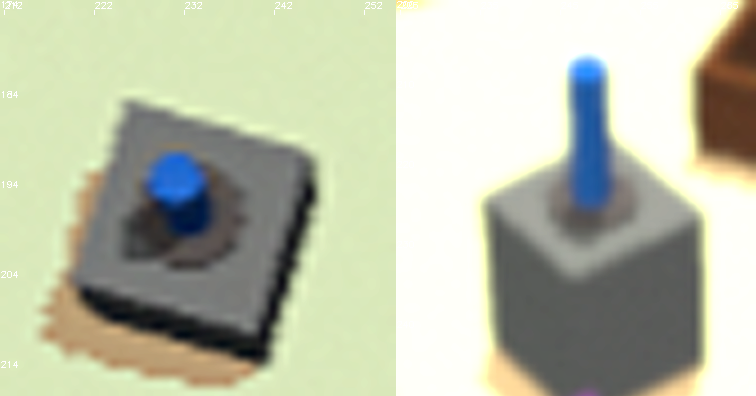

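Crop 1 shows the vault corners near native (276,184), (361,165), (375,215) and (287,235), with the token at (352,205). Crop 2 shows the stylus's handle top at top-view (231.2,192.3) and side-view (248.5,208.3). I'll fit the box models to silhouettes.

```bash
cat > h.py <<'E'
import cv2,numpy as np
from scipy.optimize import minimize,least_squares
C={n:dict(np.load(n+"0.npz")) for n in("top","side")}
def proj(c,P):
    P=np.atleast_2d(P);q=P@c["world_to_cam"][:3,:3].T+c["world_to_cam"][:3,3];u=q@c["K"].T;return u[:,:2]/u[:,2:]
def onplane(c,uv,z):
    R=c["world_to_cam"][:3,:3];t=c["world_to_cam"][:3,3];o=-R.T@t;d=R.T@np.linalg.inv(c["K"])@[*uv,1];return o+d*(z-o[2])/d[2]
def V(p,L):
    L=np.atleast_2d(L)/1000;co,s=np.cos(p[2]),np.sin(p[2]);return np.c_[p[0]+co*L[:,0]-s*L[:,1],p[1]+s*L[:,0]+co*L[:,1],L[:,2]]
def box(w,d,h):return [[a*w/2,b*d/2,e*h] for a in(-1,1) for b in(-1,1) for e in(0,1)]
def fit(c,mask,B,p0):
    k=8;M=cv2.GaussianBlur(mask.astype(np.float32),(0,0),.6)
    def f(p):
        im=np.zeros((384*4,512*4),np.uint8);q=cv2.convexHull(((proj(c,V(p,B))+.5)*4*16-8).astype(np.int32));cv2.fillConvexPoly(im,q,255,shift=4)
        r=cv2.GaussianBlur(cv2.resize(im,(512,384),interpolation=cv2.INTER_AREA)/np.float32(255),(0,0),.6);return float(((r-M)**2).sum())
    best=None
    for s in(.01,.004):
        S=np.array([p0]+[np.array(p0)+e for e in np.diag([s,s,s*8])]);r=minimize(f,p0,method="Nelder-Mead",options=dict(initial_simplex=S,xatol=1e-5,fatol=1e-3));p0=r.x
    return r.x,r.fun
E
python3 - <<'E'
from h import *
T,S=C["top"],C["side"]
p0=onplane(T,(325.5,200),.045);pv={}
for n,c,q in(("top",T,(325.5,200)),("side",S,(296,199))):
    hsv=cv2.cvtColor(c["img"],cv2.COLOR_RGB2HSV).astype(int);a=np.array([*p0[:2],.22])
    bg=(hsv[...,0]>25)&(hsv[...,0]<60)&(hsv[...,2]>90)&(hsv[...,1]<120)  # cloth
    sh=(c["img"].astype(int)[...,0]>110)&(c["img"].astype(int)[...,2]>60)&(hsv[...,1]<130)
    m=~(bg|sh)
    reg=np.zeros(m.shape,np.uint8);hull=cv2.convexHull(proj(c,V(a,np.array(box(175,285,52)))).astype(np.int32));cv2.fillConvexPoly(reg,hull,1)
    m=m&(reg>0);mm=cv2.morphologyEx(m.astype(np.uint8),cv2.MORPH_CLOSE,np.ones((9,9)))
    pv[n],e=fit(c,mm,box(150,260,45),a);print("vault",n,pv[n].round(4),np.rad2deg(pv[n][2]).round(2),e)
# token & stylus
print("token top",onplane(T,(592/7-.5+268,317/7-.5+160),.027).round(4))
s=lambda x,z:np.r_[(proj(T,[x[0],x[1],z])[0]-(231.2,192.3)),(proj(S,[x[0],x[1],z])[0]-(248.5,208.3))]
print("stylus T",onplane(T,(231.2,192.3),.139).round(4),"S",onplane(S,(248.5,208.3),.139).round(4))
for n,c,k,B in(("top",T,7,(268,160,114,84)),("side",S,7,(255,165,90,70))):
    x0,y0,w,h=B;im=cv2.resize(c["img"][y0:y0+h,x0:x0+w,::-1],None,fx=k,fy=k,interpolation=cv2.INTER_CUBIC);p=pv["top"]
    im=np.clip(im*1.6,0,255).astype(np.uint8)
    d=lambda L,col,cl:cv2.polylines(im,[(((proj(c,V(p,L))-(x0,y0)+.5)*k)).round().astype(int).reshape(-1,1,2)],cl,col,1)
    d([[-75,-130,45],[75,-130,45],[75,130,45],[-75,130,45]],(0,255,255),True)
    d([[-30,-112,20],[-30,-20,20],[17.5,62.3,20],[15,96,12]],(255,255,0),False)
    for sg in(-1,1):
        o=sg*14; d([[-30+o,-122,45],[-30+o,-20-o*.268,45],[17.5+o*.866,62.3-o*.5,45]],(255,0,255),False)
    cv2.imwrite(f"pics/ov_{n}.png",im)
a=cv2.imread("pics/ov_top.png");b=cv2.imread("pics/ov_side.png")
H=np.zeros((600,800,3),np.uint8);a=cv2.resize(a,None,fx=.55,fy=.55);b=cv2.resize(b,None,fx=.55,fy=.55);print(a.shape,b.shape)
w=cv2.imread("pics/ov_top.png");cv2.imwrite("pics/ov.png",w)
E
```

```text
vault top [ 0.5354 -0.173   0.1959] 11.23 7.8035197257995605
vault side [ 0.5385 -0.177   0.2123] 12.16 50.38849639892578
token top [ 0.5212 -0.2549  0.027 ]
stylus T [0.5457 0.0874 0.139 ] S [0.5427 0.0887 0.139 ]
(323, 439, 3) (270, 346, 3)
```

View pics/ov.png

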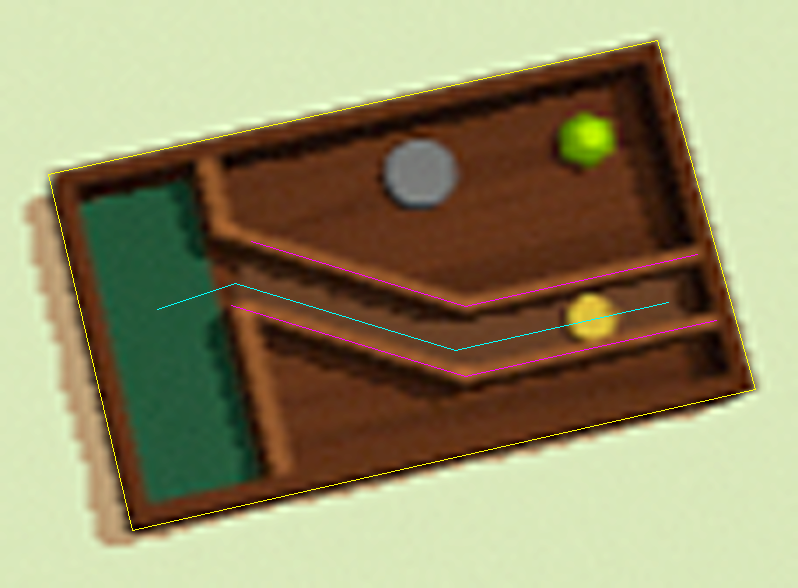

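The overlay (vault model in yellow/magenta, seam centreline in cyan) fits within about a pixel. Token in the vault frame is about (-30,-78), as it should be. Now the approach: turn the tool to align with the vault, then go over the stylus.

```bash
cat > go.py <<'E'
import sys,numpy as np
from scipy.spatial.transform import Rotation as R
from bench import env
VP=np.array([.5354,-.1730,.1959])
def rel(xyz):
    o=env.get_obs();r=R.from_quat(o["ee_rot"]);return (r.inv().apply(np.array(xyz)-o["ee_pos"])*1000).round(1)
def st():
    o=env.get_obs();m=R.from_quat(o["ee_rot"]).as_matrix();print("t",round(o["t"],2),np.round(o["ee_pos"],4),"yaw",np.rad2deg(np.arctan2(m[1,0],m[0,0])).round(2),"z",m[:,2].round(3),"F",np.round(o["contact_force"],1),"w",round(o["width"],3),"gf",o["gripper_force"])
E
python3 -c "
from go import *
st();print(rel([.5455,.0877,.227]))"
```

```text
t 0.1 [ 0.1948 -0.6195  0.2258] yaw 17.47 z [-0.     0.002 -1.   ] F [ 0.4 -0.3 -0.6] w 0.994 gf 0.0
[ 5.468e+02 -5.693e+02 -2.000e-01]
```

```bash
python3 -m inch '[{"tx":0.03,"ty":-0.03,"rz":1,"hand":1},{"tx":0.07,"ty":-0.07,"rz":2,"hand":1},{"tx":0.11,"ty":-0.115,"rz":3,"hand":1},{"tx":0.15,"ty":-0.155,"rz":4,"hand":1},{"tx":0.19,"ty":-0.2,"rz":5,"hand":1},{"tx":0.23,"ty":-0.24,"rz":6.2,"hand":1},{"tx":0.27,"ty":-0.28,"rz":6.2,"hand":1},{"tx":0.31,"ty":-0.32,"rz":6.2,"hand":1},{"tx":0.35,"ty":-0.365,"rz":6.2,"hand":1},{"tx":0.39,"ty":-0.405,"rz":6.2,"hand":1},{"tx":0.43,"ty":-0.448,"rz":6.2,"hand":1},{"tx":0.47,"ty":-0.489,"rz":6.2,"hand":1},{"tx":0.51,"ty":-0.53,"rz":6.2,"hand":1},{"tx":0.535,"ty":-0.557,"rz":6.2,"hand":1},{"tx":0.547,"ty":-0.569,"rz":6.2,"hand":1},{"tx":0.547,"ty":-0.569,"rz":6.2,"hand":1},{"tx":0.547,"ty":-0.569,"rz":6.2,"hand":1}]'; python3 -c "
from go import *
st();print(rel([.5455,.0877,.090]))
from bench import capture
import cv2
c=capture('side');cv2.imwrite('pics/s1.png',cv2.resize(c['img'][150:270,180:320,::-1],None,fx=5,fy=5))"
```

```text
t 0.1 [ 0.1948 -0.6195  0.2258] yaw 17.47 z [-0.     0.002 -1.   ] F [ 0.4 -0.3 -0.6] w 0.994 gf 0.0
[ 546.8 -569.1  136.8]$[0]: bad value
```

View pics/s1.png

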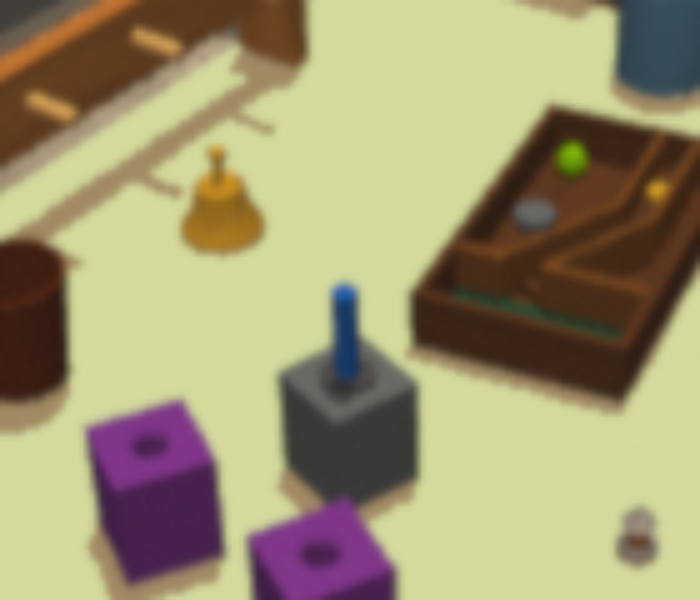

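The arm didn't move: the call was refused ("bad value"), and the picture shows the unchanged scene. Rows probably need every field.

```bash
python3 -m inch '[{"tx":0.03,"ty":-0.03,"tz":0,"rx":0,"ry":0,"rz":1,"hand":1}]'; python3 -c "
from go import *
st();print(rel([.5455,.0877,.227]))"
```

```text
t: 0.28
ee_pos: [0.2119, -0.5843, 0.2258]
ee_rot: [0.99, 0.14, -0.001, 0.0]
contact_force: [0.7, 0.5, -0.1]
width: 0.999
gripper_force: 0.0
t 0.28 [ 0.2119 -0.5843  0.2258] yaw 16.12 z [-0.001 -0.    -1.   ] F [ 0.7  0.5 -0.1] w 0.999 gf 0.0
[ 507.  -553.    -1.9]
```

```bash
python3 -m inch '[{"tx":0.037,"ty":-0.04,"tz":0,"rx":0,"ry":0,"rz":1,"hand":1},{"tx":0.074,"ty":-0.08,"tz":0,"rx":0,"ry":0,"rz":2,"hand":1},{"tx":0.111,"ty":-0.12,"tz":0,"rx":0,"ry":0,"rz":3,"hand":1},{"tx":0.148,"ty":-0.16,"tz":0,"rx":0,"ry":0,"rz":4,"hand":1},{"tx":0.185,"ty":-0.2,"tz":0,"rx":0,"ry":0,"rz":5.2,"hand":1},{"tx":0.222,"ty":-0.24,"tz":0,"rx":0,"ry":0,"rz":5.2,"hand":1},{"tx":0.259,"ty":-0.28,"tz":0,"rx":0,"ry":0,"rz":5.2,"hand":1},{"tx":0.296,"ty":-0.32,"tz":0,"rx":0,"ry":0,"rz":5.2,"hand":1},{"tx":0.333,"ty":-0.36,"tz":0,"rx":0,"ry":0,"rz":5.2,"hand":1},{"tx":0.37,"ty":-0.4,"tz":0,"rx":0,"ry":0,"rz":5.2,"hand":1},{"tx":0.407,"ty":-0.44,"tz":0,"rx":0,"ry":0,"rz":5.2,"hand":1},{"tx":0.444,"ty":-0.48,"tz":0,"rx":0,"ry":0,"rz":5.2,"hand":1},{"tx":0.475,"ty":-0.513,"tz":0,"rx":0,"ry":0,"rz":5.2,"hand":1},{"tx":0.496,"ty":-0.536,"tz":0,"rx":0,"ry":0,"rz":5.2,"hand":1},{"tx":0.507,"ty":-0.548,"tz":0,"rx":0,"ry":0,"rz":5.2,"hand":1},{"tx":0.507,"ty":-0.548,"tz":0,"rx":0,"ry":0,"rz":5.2,"hand":1},{"tx":0.507,"ty":-0.548,"tz":0,"rx":0,"ry":0,"rz":5.2,"hand":1},{"tx":0.507,"ty":-0.548,"tz":0,"rx":0,"ry":0,"rz":5.2,"hand":1}]'; python3 -c "
from go import *
st();print(rel([.5455,.0877,.090]))
from bench import capture
import cv2
c=capture('side');cv2.imwrite('pics/s2.png',cv2.resize(c['img'][110:270,180:360,::-1],None,fx=3.7,fy=3.7))"
```

```text
t: 2.52
ee_pos: [0.5454, 0.085, 0.2267]
ee_rot: [0.995, 0.097, -0.0, 0.001]
contact_force: [-0.5, -1.0, -0.7]
width: 0.999
gripper_force: 0.0
t 2.52 [0.5454 0.085  0.2267] yaw 11.13 z [-0.    -0.001 -1.   ] F [-0.5 -1.  -0.7] w 0.999 gf 0.0
[  0.7  -2.8 136.7]
```

View pics/s2.png

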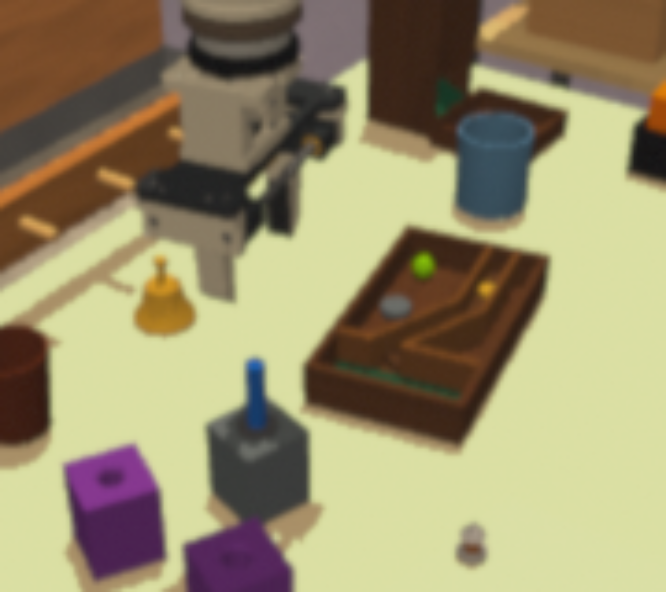

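The gripper hangs over the stylus (its handle at about (256,390) in this crop), fingers clear of the bell and the stand. Descend.

```bash
python3 -m inch '[{"tx":0.0005,"ty":-0.001,"tz":0.02,"rx":0,"ry":0,"rz":0,"hand":1},{"tx":0.0005,"ty":-0.001,"tz":0.045,"rx":0,"ry":0,"rz":0,"hand":1},{"tx":0.0005,"ty":-0.001,"tz":0.07,"rx":0,"ry":0,"rz":0,"hand":1},{"tx":0.0005,"ty":-0.001,"tz":0.095,"rx":0,"ry":0,"rz":0,"hand":1},{"tx":0.0005,"ty":-0.001,"tz":0.115,"rx":0,"ry":0,"rz":0,"hand":1},{"tx":0.0005,"ty":-0.001,"tz":0.13,"rx":0,"ry":0,"rz":0,"hand":1},{"tx":0.0005,"ty":-0.001,"tz":0.137,"rx":0,"ry":0,"rz":0,"hand":1},{"tx":0.0005,"ty":-0.001,"tz":0.137,"rx":0,"ry":0,"rz":0,"hand":1},{"tx":0.0005,"ty":-0.001,"tz":0.137,"rx":0,"ry":0,"rz":0,"hand":1}]'; python3 -c "
from go import *
st();print(rel([.5455,.0877,.090]))"
```

```text
t: 3.7
ee_pos: [0.5465, 0.0881, 0.0904]
ee_rot: [0.995, 0.098, 0.001, -0.0]
contact_force: [-0.3, 1.0, -0.0]
width: 1.002
gripper_force: 0.0
t 3.7 [0.5465 0.0881 0.0904] yaw 11.27 z [ 0.001  0.    -1.   ] F [-0.3  1.  -0. ] w 1.002 gf 0.0
[-1.1  0.2  0.4]
```

```bash
python3 -m inch '[{"tx":0,"ty":0,"tz":0,"rx":0,"ry":0,"rz":0,"hand":0.2},{"tx":0,"ty":0,"tz":0,"rx":0,"ry":0,"rz":0,"hand":-0.2},{"tx":0,"ty":0,"tz":0,"rx":0,"ry":0,"rz":0,"hand":-0.5},{"tx":0,"ty":0,"tz":0,"rx":0,"ry":0,"rz":0,"hand":-0.7},{"tx":0,"ty":0,"tz":0,"rx":0,"ry":0,"rz":0,"hand":-1},{"tx":0,"ty":0,"tz":0,"rx":0,"ry":0,"rz":0,"hand":-1},{"tx":0,"ty":0,"tz":0,"rx":0,"ry":0,"rz":0,"hand":-1},{"tx":0,"ty":0,"tz":0,"rx":0,"ry":0,"rz":0,"hand":-1}]'; python3 -c "
from go import *
st()
from bench import capture
import numpy as np
for n in('top','side'): np.savez(n+'1.npz',**capture(n))
st()"
```

```text
t: 4.7
ee_pos: [0.5459, 0.0879, 0.0897]
ee_rot: [0.995, 0.098, 0.0, 0.0]
contact_force: [0.2, 0.8, 0.6]
width: 0.181
gripper_force: 0.0
t 4.7 [0.5459 0.0879 0.0897] yaw 11.26 z [ 0. -0. -1.] F [0.2 0.8 0.6] w 0.181 gf 0.0
t 4.8 [0.5459 0.0879 0.0897] yaw 11.27 z [ 0.  0. -1.] F [-0.2  0.3 -0.8] w 0.162 gf 29.99986857175827
```

Gripped (width 0.17 matches 16 mm). Draw it out straight and carry it over the seam's closed end.

```bash
python3 -m inch '[{"tx":0,"ty":0,"tz":-0.01,"rx":0,"ry":0,"rz":0,"hand":-1},{"tx":0,"ty":0,"tz":-0.025,"rx":0,"ry":0,"rz":0,"hand":-1},{"tx":0,"ty":0,"tz":-0.045,"rx":0,"ry":0,"rz":0,"hand":-1},{"tx":0,"ty":0,"tz":-0.065,"rx":0,"ry":0,"rz":0,"hand":-1},{"tx":0,"ty":0,"tz":-0.085,"rx":0,"ry":0,"rz":0,"hand":-1},{"tx":0,"ty":0,"tz":-0.1,"rx":0,"ry":0,"rz":0,"hand":-1},{"tx":0,"ty":0,"tz":-0.1,"rx":0,"ry":0,"rz":0,"hand":-1},{"tx":-0.005,"ty":0.02,"tz":-0.1,"rx":0,"ry":0,"rz":0,"hand":-1},{"tx":-0.014,"ty":0.055,"tz":-0.1,"rx":0,"ry":0,"rz":0,"hand":-1},{"tx":-0.024,"ty":0.095,"tz":-0.1,"rx":0,"ry":0,"rz":0,"hand":-1},{"tx":-0.034,"ty":0.135,"tz":-0.1,"rx":0,"ry":0,"rz":0,"hand":-1},{"tx":-0.044,"ty":0.175,"tz":-0.1,"rx":0,"ry":0,"rz":0,"hand":-1},{"tx":-0.054,"ty":0.215,"tz":-0.1,"rx":0,"ry":0,"rz":0,"hand":-1},{"tx":-0.064,"ty":0.255,"tz":-0.1,"rx":0,"ry":0,"rz":0,"hand":-1},{"tx":-0.074,"ty":0.295,"tz":-0.1,"rx":0,"ry":0,"rz":0,"hand":-1},{"tx":-0.083,"ty":0.33,"tz":-0.1,"rx":0,"ry":0,"rz":0,"hand":-1},{"tx":-0.0885,"ty":0.354,"tz":-0.1,"rx":0,"ry":0,"rz":0,"hand":-1},{"tx":-0.0915,"ty":0.365,"tz":-0.1,"rx":0,"ry":0,"rz":0,"hand":-1},{"tx":-0.0915,"ty":0.365,"tz":-0.1,"rx":0,"ry":0,"rz":0,"hand":-1},{"tx":-0.0915,"ty":0.365,"tz":-0.1,"rx":0,"ry":0,"rz":0,"hand":-1}]'
python3 - <<'E'
from go import *
from h import *
from bench import capture
st()
for n in('top','side'):
    c=capture(n);np.savez(n+'2.npz',**c)
    tip=proj(c,[.5276,-.2877,.109])[0];x0,y0=(tip-(28,30)).astype(int);print(n,tip.round(1),x0,y0)
    im=cv2.resize(c['img'][y0:y0+56,x0:x0+56,::-1],None,fx=7,fy=7,interpolation=cv2.INTER_CUBIC);im=np.clip(im*1.5,0,255).astype(np.uint8)
    for z in(.109,.175):
        q=((proj(c,[.5276,-.2877,z])[0]-(x0,y0)+.5)*7).astype(int);cv2.drawMarker(im,tuple(map(int,q)),(255,0,255),0,10)
    cv2.imwrite(f'pics/{n}2.png',im)
cv2.imwrite('pics/l2.png',np.hstack([cv2.imread('pics/top2.png'),cv2.imread('pics/side2.png')]))
E
```

```text
t: 7.3
ee_pos: [0.5277, -0.2861, 0.1896]
ee_rot: [0.995, 0.099, -0.0, -0.001]
contact_force: [0.0, 0.7, -0.3]
width: 0.165
gripper_force: 30.0
t 7.3 [ 0.5277 -0.2861  0.1896] yaw 11.38 z [-0.     0.001 -1.   ] F [ 0.   0.7 -0.3] w 0.165 gf 29.999839067459106
top [370.6 197.4] 342 167
side [316.3 163.9] 288 133
```

View pics/l2.png

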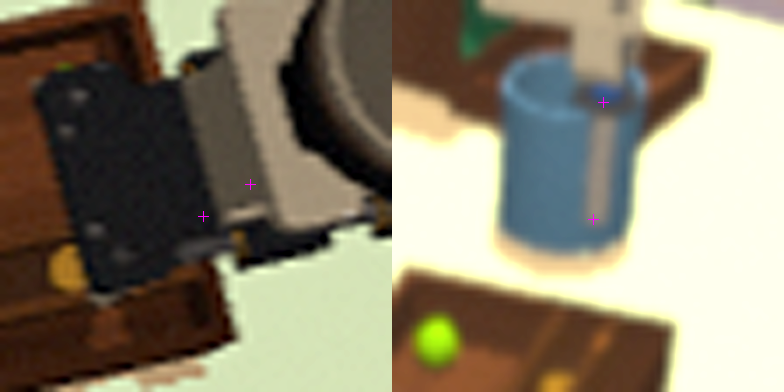

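The side half shows the shaft and flange within about 0.5 px of my predicted markers (tip near (595,222)). The gripper hides the tip in the top half. A quick numeric cross-check of the token in the side view will give the vault-versus-camera offset.

Run:
```python
from go import *
from h import *
for n in("top","side"):
    c=C[n];hsv=cv2.cvtColor(c["img"],cv2.COLOR_RGB2HSV).astype(int);t=proj(c,[.5212,-.2549,.027])[0]
    for nm,L,h0,h1,smin in(("token",[-30,-77.5,27],18,30,140),("die",None,35,60,180)):
        w=V(VP,L)[0] if L else None
        m=(hsv[...,0]>=h0)&(hsv[...,0]<=h1)&(hsv[...,1]>smin)&(hsv[...,2]>90)
        yy,xx=np.nonzero(m);k=np.hypot(xx-t[0],yy-t[1])<(7 if L else 45);
        if k.sum():
            u=(xx[k].mean(),yy[k].mean());P=onplane(c,u,.0265 if L else .03);d=P[:2]-VP[:2];a=VP[2];print(n,nm,k.sum(),np.round(u,2),P.round(4),"vault",(1000*np.array([np.cos(a)*d[0]+np.sin(a)*d[1],-np.sin(a)*d[0]+np.cos(a)*d[1]])).round(1))
st()
```

```text
top token 37 [352.11 204.97] [ 0.5207 -0.2551  0.0265] vault [-30.4 -77.7]
top die 28 [351.79 179.07] [ 0.5969 -0.2586  0.03  ] vault [ 43.7 -95.9]
side token 17 [310.71 187.71] [ 0.5257 -0.2552  0.0265] vault [-25.5 -78.8]
side die 30 [294.03 181.1 ] [ 0.5955 -0.2544  0.03  ] vault [ 43.1 -91.5]
t 7.4 [ 0.5278 -0.2863  0.1898] yaw 11.39 z [ 0.  0. -1.] F [ 0.3 -0.3  0.5] w 0.166 gf 29.999787211418152
```

Top view is consistent with the token centred in the seam (the side mask is partly hidden by the near wall). Tip is at vault (-29.5,-109.6), so lower it.

```bash
python3 -m inch '[{"tx":0,"ty":0,"tz":0.015,"rx":0,"ry":0,"rz":0,"hand":-1},{"tx":0,"ty":0,"tz":0.03,"rx":0,"ry":0,"rz":0,"hand":-1},{"tx":0,"ty":0,"tz":0.045,"rx":0,"ry":0,"rz":0,"hand":-1},{"tx":0,"ty":0,"tz":0.057,"rx":0,"ry":0,"rz":0,"hand":-1},{"tx":0,"ty":0,"tz":0.065,"rx":0,"ry":0,"rz":0,"hand":-1},{"tx":0,"ty":0,"tz":0.072,"rx":0,"ry":0,"rz":0,"hand":-1},{"tx":0,"ty":0,"tz":0.078,"rx":0,"ry":0,"rz":0,"hand":-1},{"tx":0,"ty":0,"tz":0.083,"rx":0,"ry":0,"rz":0,"hand":-1},{"tx":0,"ty":0,"tz":0.086,"rx":0,"ry":0,"rz":0,"hand":-1},{"tx":0,"ty":0,"tz":0.086,"rx":0,"ry":0,"rz":0,"hand":-1},{"tx":0,"ty":0,"tz":0.086,"rx":0,"ry":0,"rz":0,"hand":-1}]'
cat >> go.py <<'E'
def vt():
    o=env.get_obs();d=o["ee_pos"][:2]-VP[:2];a=VP[2];print("tip in vault",(1000*np.array([np.cos(a)*d[0]+np.sin(a)*d[1],-np.sin(a)*d[0]+np.cos(a)*d[1],o["ee_pos"][2]-.0808])).round(1))
E
python3 -c "
from go import *
st();vt()
from bench import capture
import cv2,numpy as np
c=capture('side');a=c['img'][140:230,260:350,::-1];t=capture('top')['img'][155:245,268:380,::-1]
f=lambda i,k:np.clip(cv2.resize(i,None,fx=k,fy=k,interpolation=cv2.INTER_CUBIC)*1.6,0,255).astype(np.uint8)
cv2.imwrite('pics/s3.png',f(a,6.6))"
```

```text
t: 8.78
ee_pos: [0.5276, -0.288, 0.104]
ee_rot: [0.995, 0.098, 0.0, 0.0]
contact_force: [-1.0, 0.2, -0.6]
width: 0.169
gripper_force: 30.0
t 8.78 [ 0.5276 -0.288   0.104 ] yaw 11.26 z [ 0. -0. -1.] F [-1.   0.2 -0.6] w 0.169 gf 29.999670088291168
tip in vault [ -30.  -111.3   23.2]
```

View pics/s3.png

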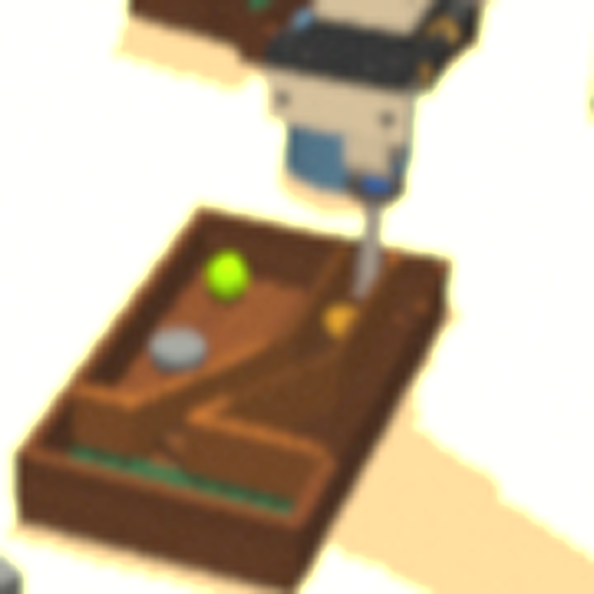

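The stylus tip is down between the seam walls at (360,295), behind the token at (340,320), with no force. Sweep slowly to the bend.

```bash
python3 -m inch '[{"tx":0,"ty":-0.003,"tz":0.001,"rx":0,"ry":0,"rz":0,"hand":-1},{"tx":0,"ty":-0.007,"tz":0.001,"rx":0,"ry":0,"rz":0,"hand":-1},{"tx":0,"ty":-0.011,"tz":0.001,"rx":0,"ry":0,"rz":0,"hand":-1},{"tx":0,"ty":-0.015,"tz":0.001,"rx":0,"ry":0,"rz":0,"hand":-1},{"tx":0,"ty":-0.019,"tz":0.001,"rx":0,"ry":0,"rz":0,"hand":-1},{"tx":0,"ty":-0.023,"tz":0.001,"rx":0,"ry":0,"rz":0,"hand":-1},{"tx":0,"ty":-0.027,"tz":0.001,"rx":0,"ry":0,"rz":0,"hand":-1},{"tx":0,"ty":-0.031,"tz":0.001,"rx":0,"ry":0,"rz":0,"hand":-1},{"tx":0,"ty":-0.035,"tz":0.001,"rx":0,"ry":0,"rz":0,"hand":-1},{"tx":0,"ty":-0.039,"tz":0.001,"rx":0,"ry":0,"rz":0,"hand":-1},{"tx":0,"ty":-0.043,"tz":0.001,"rx":0,"ry":0,"rz":0,"hand":-1},{"tx":0,"ty":-0.047,"tz":0.001,"rx":0,"ry":0,"rz":0,"hand":-1},{"tx":0,"ty":-0.051,"tz":0.001,"rx":0,"ry":0,"rz":0,"hand":-1},{"tx":0,"ty":-0.055,"tz":0.001,"rx":0,"ry":0,"rz":0,"hand":-1},{"tx":0,"ty":-0.059,"tz":0.001,"rx":0,"ry":0,"rz":0,"hand":-1},{"tx":0,"ty":-0.063,"tz":0.001,"rx":0,"ry":0,"rz":0,"hand":-1},{"tx":0,"ty":-0.067,"tz":0.001,"rx":0,"ry":0,"rz":0,"hand":-1},{"tx":0,"ty":-0.071,"tz":0.001,"rx":0,"ry":0,"rz":0,"hand":-1},{"tx":0,"ty":-0.075,"tz":0.001,"rx":0,"ry":0,"rz":0,"hand":-1},{"tx":0,"ty":-0.079,"tz":0.001,"rx":0,"ry":0,"rz":0,"hand":-1}]'; python3 -c "
from go import *
st();vt()"
```

```text
t: 11.38
ee_pos: [0.512, -0.2102, 0.1027]
ee_rot: [0.995, 0.098, 0.0, 0.0]
contact_force: [0.8, -0.5, -0.3]
width: 0.167
gripper_force: 30.0
t 11.38 [ 0.512  -0.2102  0.1027] yaw 11.27 z [ 0.  0. -1.] F [ 0.8 -0.5 -0.3] w 0.167 gf 29.99954402446747
tip in vault [-30.2 -31.9  21.9]
```

```bash
python3 -m inch '[{"tx":0,"ty":-0.004,"tz":0,"rx":0,"ry":0,"rz":0,"hand":-1},{"tx":0,"ty":-0.008,"tz":0,"rx":0,"ry":0,"rz":0,"hand":-1},{"tx":0.0003,"ty":-0.012,"tz":0,"rx":0,"ry":0,"rz":0,"hand":-1},{"tx":0.002,"ty":-0.0155,"tz":0,"rx":0,"ry":0,"rz":0,"hand":-1},{"tx":0.004,"ty":-0.019,"tz":0,"rx":0,"ry":0,"rz":0,"hand":-1},{"tx":0.006,"ty":-0.0224,"tz":0,"rx":0,"ry":0,"rz":0,"hand":-1},{"tx":0.008,"ty":-0.0259,"tz":0,"rx":0,"ry":0,"rz":0,"hand":-1},{"tx":0.01,"ty":-0.0293,"tz":0,"rx":0,"ry":0,"rz":0,"hand":-1},{"tx":0.012,"ty":-0.0328,"tz":0,"rx":0,"ry":0,"rz":0,"hand":-1},{"tx":0.014,"ty":-0.0362,"tz":0,"rx":0,"ry":0,"rz":0,"hand":-1},{"tx":0.016,"ty":-0.0397,"tz":0,"rx":0,"ry":0,"rz":0,"hand":-1},{"tx":0.018,"ty":-0.0432,"tz":0,"rx":0,"ry":0,"rz":0,"hand":-1},{"tx":0.02,"ty":-0.0466,"tz":0,"rx":0,"ry":0,"rz":0,"hand":-1},{"tx":0.022,"ty":-0.0501,"tz":0,"rx":0,"ry":0,"rz":0,"hand":-1},{"tx":0.024,"ty":-0.0536,"tz":0,"rx":0,"ry":0,"rz":0,"hand":-1},{"tx":0.026,"ty":-0.057,"tz":0,"rx":0,"ry":0,"rz":0,"hand":-1},{"tx":0.028,"ty":-0.0605,"tz":0,"rx":0,"ry":0,"rz":0,"hand":-1},{"tx":0.03,"ty":-0.064,"tz":0,"rx":0,"ry":0,"rz":0,"hand":-1}]'; python3 -c "
from go import *
st();vt()"
```

```text
t: 13.62
ee_pos: [0.529, -0.1416, 0.1027]
ee_rot: [0.995, 0.098, 0.0, 0.0]
contact_force: [0.7, -0.3, -0.8]
width: 0.167
gripper_force: 30.0
t 13.62 [ 0.529  -0.1416  0.1027] yaw 11.27 z [ 0. -0. -1.] F [ 0.7 -0.3 -0.8] w 0.167 gf 29.999560117721558
tip in vault [-0.1 32.1 21.9]
```

```bash
python3 -m inch '[{"tx":0.002,"ty":-0.0035,"tz":0,"rx":0,"ry":0,"rz":0,"hand":-1},{"tx":0.004,"ty":-0.0069,"tz":0,"rx":0,"ry":0,"rz":0,"hand":-1},{"tx":0.006,"ty":-0.0104,"tz":0,"rx":0,"ry":0,"rz":0,"hand":-1},{"tx":0.008,"ty":-0.0139,"tz":0,"rx":0,"ry":0,"rz":0,"hand":-1},{"tx":0.01,"ty":-0.0173,"tz":0,"rx":0,"ry":0,"rz":0,"hand":-1},{"tx":0.012,"ty":-0.0208,"tz":0,"rx":0,"ry":0,"rz":0,"hand":-1},{"tx":0.014,"ty":-0.0242,"tz":0,"rx":0,"ry":0,"rz":0,"hand":-1},{"tx":0.016,"ty":-0.0277,"tz":0,"rx":0,"ry":0,"rz":0,"hand":-1},{"tx":0.018,"ty":-0.0312,"tz":0,"rx":0,"ry":0,"rz":0,"hand":-1},{"tx":0.02,"ty":-0.0346,"tz":0,"rx":0,"ry":0,"rz":0,"hand":-1},{"tx":0.022,"ty":-0.0381,"tz":0,"rx":0,"ry":0,"rz":0,"hand":-1},{"tx":0.022,"ty":-0.0381,"tz":0,"rx":0,"ry":0,"rz":0,"hand":-1},{"tx":0.022,"ty":-0.0381,"tz":0,"rx":0,"ry":0,"rz":0,"hand":-1}]'
python3 - <<'E'
from go import *
from h import *
from bench import capture
st();vt()
for n in("top","side"):
    c=capture(n);hsv=cv2.cvtColor(c["img"],cv2.COLOR_RGB2HSV).astype(int);t=proj(c,V(VP,[15,85,19]))[0]
    yy,xx=np.nonzero((hsv[...,0]>=18)&(hsv[...,0]<=30)&(hsv[...,1]>140)&(hsv[...,2]>90));k=np.hypot(xx-t[0],yy-t[1])<20
    if k.sum():
        P=onplane(c,(xx[k].mean(),yy[k].mean()),.019);a=VP[2];d=P[:2]-VP[:2];print(n,k.sum(),(1000*np.array([np.cos(a)*d[0]+np.sin(a)*d[1],-np.sin(a)*d[0]+np.cos(a)*d[1]])).round(1))
    else:print(n,"none")
E
```

```text
t: 15.25
ee_pos: [0.543, -0.1003, 0.1027]
ee_rot: [0.995, 0.098, -0.0, 0.0]
contact_force: [0.6, 0.9, 0.4]
width: 0.171
gripper_force: 30.0
t 15.25 [ 0.543  -0.1003  0.1027] yaw 11.26 z [-0. -0. -1.] F [0.6 0.9 0.4] w 0.171 gf 29.999622702598572
tip in vault [21.6 69.8 21.9]
top none
side 17 [26.4 73.3]
```

```bash
python3 -m inch '[{"tx":0,"ty":0,"tz":-0.005,"rx":0,"ry":0,"rz":0,"hand":-1},{"tx":0,"ty":0,"tz":-0.015,"rx":0,"ry":0,"rz":0,"hand":-1},{"tx":0,"ty":0,"tz":-0.035,"rx":0,"ry":0,"rz":0,"hand":-1},{"tx":0,"ty":0,"tz":-0.055,"rx":0,"ry":0,"rz":0,"hand":-1},{"tx":0,"ty":0,"tz":-0.075,"rx":0,"ry":0,"rz":0,"hand":-1},{"tx":0,"ty":0,"tz":-0.087,"rx":0,"ry":0,"rz":0,"hand":-1},{"tx":0.003,"ty":-0.012,"tz":-0.087,"rx":0,"ry":0,"rz":0,"hand":-1},{"tx":0.009,"ty":-0.04,"tz":-0.087,"rx":0,"ry":0,"rz":0,"hand":-1},{"tx":0.0165,"ty":-0.075,"tz":-0.087,"rx":0,"ry":0,"rz":0,"hand":-1},{"tx":0.024,"ty":-0.11,"tz":-0.087,"rx":0,"ry":0,"rz":0,"hand":-1},{"tx":0.031,"ty":-0.145,"tz":-0.087,"rx":0,"ry":0,"rz":0,"hand":-1},{"tx":0.0365,"ty":-0.17,"tz":-0.087,"rx":0,"ry":0,"rz":0,"hand":-1},{"tx":0.0395,"ty":-0.184,"tz":-0.087,"rx":0,"ry":0,"rz":0,"hand":-1},{"tx":0.0395,"ty":-0.184,"tz":-0.087,"rx":0,"ry":0,"rz":0,"hand":-1},{"tx":0.0395,"ty":-0.184,"tz":-0.087,"rx":0,"ry":0,"rz":0,"hand":-1},{"tx":0.0395,"ty":-0.184,"tz":-0.087,"rx":0,"ry":0,"rz":0,"hand":-1}]'
python3 - <<'E'
from go import *
from h import *
from bench import capture
st();vt();print(rel([.546,.088,.0898]))
ims=[]
for n in("top","side"):
    c=capture(n);hsv=cv2.cvtColor(c["img"],cv2.COLOR_RGB2HSV).astype(int);t=proj(c,V(VP,[15,85,19]))[0]
    yy,xx=np.nonzero((hsv[...,0]>=18)&(hsv[...,0]<=30)&(hsv[...,1]>140)&(hsv[...,2]>90));k=np.hypot(xx-t[0],yy-t[1])<25
    if k.sum():
        P=onplane(c,(xx[k].mean(),yy[k].mean()),.019);a=VP[2];d=P[:2]-VP[:2];print(n,k.sum(),(1000*np.array([np.cos(a)*d[0]+np.sin(a)*d[1],-np.sin(a)*d[0]+np.cos(a)*d[1]])).round(1))
    else:print(n,"none")
    B=(262,160) if n=="top" else (210,140)
    k=3.5;w=114;ims.append(np.clip(cv2.resize(c["img"][B[1]:B[1]+w,B[0]:B[0]+w,::-1],(400,400),interpolation=cv2.INTER_CUBIC)*1.6,0,255).astype(np.uint8))
cv2.imwrite("pics/l4.png",np.hstack(ims))
E
```

```text
t: 17.35
ee_pos: [0.546, 0.0865, 0.1895]
ee_rot: [0.995, 0.097, -0.0, 0.0]
contact_force: [-0.1, -0.4, -0.5]
width: 0.169
gripper_force: 30.0
t 17.35 [0.546  0.0865 0.1895] yaw 11.14 z [-0.    -0.001 -1.   ] F [-0.1 -0.4 -0.5] w 0.169 gf 29.99961018562317
tip in vault [ 60.9 252.5 108.7]
[ 0.4 -1.6 99.7]
top 35 [23.8 70.7]
side 33 [25.3 70.2]
```

View pics/l4.png

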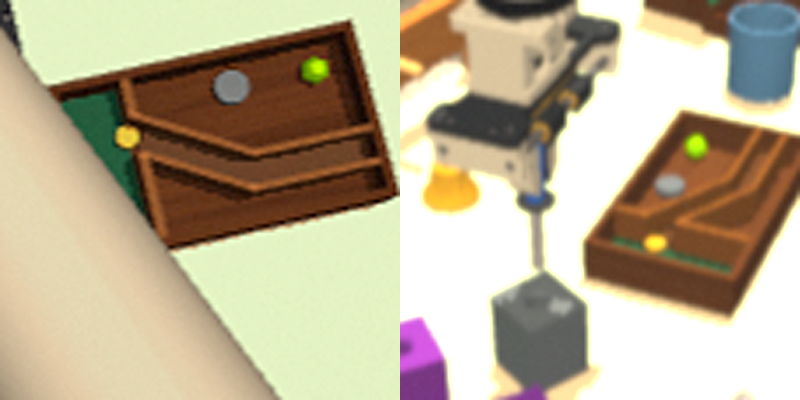

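The token lies flat in the well at the seam's mouth: left half (127,137), vault about (24,71), just past the floor edge. The stylus tip (z 22 mm) passed over it without contact force, so it is down at felt level. In the right half the stylus hangs upright over its stand hole. Reinsert it along the same column.

```bash
python3 -m inch '[{"tx":0,"ty":0,"tz":0.012,"rx":0,"ry":0,"rz":0,"hand":-1},{"tx":0,"ty":0,"tz":0.024,"rx":0,"ry":0,"rz":0,"hand":-1},{"tx":0,"ty":0,"tz":0.032,"rx":0,"ry":0,"rz":0,"hand":-1},{"tx":0,"ty":0,"tz":0.038,"rx":0,"ry":0,"rz":0,"hand":-1},{"tx":0,"ty":0,"tz":0.044,"rx":0,"ry":0,"rz":0,"hand":-1},{"tx":0,"ty":0,"tz":0.05,"rx":0,"ry":0,"rz":0,"hand":-1}]'; python3 -c "
from go import *
st();print(rel([.546,.088,.0898]))"
```

```text
t: 18.2
ee_pos: [0.546, 0.0881, 0.1395]
ee_rot: [0.995, 0.098, 0.0, -0.0]
contact_force: [0.2, -0.0, -0.2]
width: 0.172
gripper_force: 30.0
t 18.2 [0.546  0.0881 0.1395] yaw 11.27 z [ 0.  0. -1.] F [ 0.2 -0.  -0.2] w 0.172 gf 29.999526143074036
[-0.1  0.1 49.7]
```

In the hole, no force. Go on down and release.

```bash
python3 -m inch '[{"tx":0,"ty":0,"tz":0.01,"rx":0,"ry":0,"rz":0,"hand":-1},{"tx":0,"ty":0,"tz":0.02,"rx":0,"ry":0,"rz":0,"hand":-1},{"tx":0,"ty":0,"tz":0.03,"rx":0,"ry":0,"rz":0,"hand":-1},{"tx":0,"ty":0,"tz":0.039,"rx":0,"ry":0,"rz":0,"hand":-1},{"tx":0,"ty":0,"tz":0.045,"rx":0,"ry":0,"rz":0,"hand":-1},{"tx":0,"ty":0,"tz":0.048,"rx":0,"ry":0,"rz":0,"hand":-1},{"tx":0,"ty":0,"tz":0.0495,"rx":0,"ry":0,"rz":0,"hand":-1},{"tx":0,"ty":0,"tz":0.0495,"rx":0,"ry":0,"rz":0,"hand":-1},{"tx":0,"ty":0,"tz":0.0495,"rx":0,"ry":0,"rz":0,"hand":-1}]'; python3 -c "
from go import *
st();print(rel([.546,.088,.0898]))"
```

```text
t: 19.32
ee_pos: [0.5461, 0.088, 0.0905]
ee_rot: [0.995, 0.098, 0.0, 0.0]
contact_force: [0.5, -0.1, -0.7]
width: 0.173
gripper_force: 30.0
t 19.32 [0.5461 0.088  0.0905] yaw 11.27 z [ 0.001  0.    -1.   ] F [ 0.5 -0.1 -0.7] w 0.173 gf 29.99961644411087
[-0.1  0.   0.7]
```

```bash
python3 -m inch '[{"tx":0,"ty":0,"tz":0.0005,"rx":0,"ry":0,"rz":0,"hand":-0.5},{"tx":0,"ty":0,"tz":0.0005,"rx":0,"ry":0,"rz":0,"hand":0},{"tx":0,"ty":0,"tz":0.0005,"rx":0,"ry":0,"rz":0,"hand":0.5},{"tx":0,"ty":0,"tz":0.0005,"rx":0,"ry":0,"rz":0,"hand":1},{"tx":0,"ty":0,"tz":0.0005,"rx":0,"ry":0,"rz":0,"hand":1},{"tx":0,"ty":0,"tz":0.0005,"rx":0,"ry":0,"rz":0,"hand":1},{"tx":0,"ty":0,"tz":-0.02,"rx":0,"ry":0,"rz":0,"hand":1},{"tx":0,"ty":0,"tz":-0.05,"rx":0,"ry":0,"rz":0,"hand":1},{"tx":0,"ty":0,"tz":-0.085,"rx":0,"ry":0,"rz":0,"hand":1},{"tx":0,"ty":0,"tz":-0.12,"rx":0,"ry":0,"rz":0,"hand":1},{"tx":0,"ty":0,"tz":-0.14,"rx":0,"ry":0,"rz":0,"hand":1},{"tx":0,"ty":0,"tz":-0.14,"rx":0,"ry":0,"rz":0,"hand":1},{"tx":0,"ty":0,"tz":-0.14,"rx":0,"ry":0,"rz":0,"hand":1},{"tx":0,"ty":0,"tz":-0.14,"rx":0,"ry":0,"rz":0,"hand":1}]'
python3 - <<'E'
from go import *
from h import *
from bench import capture
st();c=capture("side");a,b=C["side"]["img"].astype(int),c["img"].astype(int)
def cen(im):
    m=(im[...,2]>im[...,0]+50)&(im[...,2]>im[...,1]+25);m[:195]=0;m[240:]=0;m[:,:235]=0;m[:,262:]=0;y,x=np.nonzero(m);return len(x),x.mean().round(2),y.mean().round(2),y.min(),y.max()
print(cen(a),cen(b))
# token height: correlate position over assumed z in both views
for n in("top","side"):
    c=capture(n);hsv=cv2.cvtColor(c["img"],cv2.COLOR_RGB2HSV).astype(int);t=proj(c,V(VP,[24,71,19]))[0]
    yy,xx=np.nonzero((hsv[...,0]>=18)&(hsv[...,0]<=30)&(hsv[...,1]>140)&(hsv[...,2]>90));k=np.hypot(xx-t[0],yy-t[1])<12
    if not k.sum(): print(n,0);continue
    for z in(.017,.019,.024):
        P=onplane(c,(xx[k].mean(),yy[k].mean()),z);al=VP[2];d=P[:2]-VP[:2];print(n,k.sum(),z,(1000*np.array([np.cos(al)*d[0]+np.sin(al)*d[1],-np.sin(al)*d[0]+np.cos(al)*d[1]])).round(1),"cov eig",np.linalg.eigvalsh(np.cov(xx[k],yy[k])).round(2))
E
```

```text
t: 21.08
ee_pos: [0.545, 0.0877, 0.2288]
ee_rot: [0.995, 0.098, -0.001, -0.0]
contact_force: [-0.0, 0.0, -0.2]
width: 0.999
gripper_force: 0.0
t 21.07 [0.545  0.0877 0.2288] yaw 11.27 z [-0.003 -0.    -1.   ] F [-0.   0.  -0.2] w 0.999 gf 0.0
(64, np.float64(248.67), np.float64(215.59), np.int64(207), np.int64(225)) (69, np.float64(248.55), np.float64(216.26), np.int64(207), np.int64(225))
top 35 0.017 [24.1 70.4] cov eig [2.41 3.36]
top 35 0.019 [23.8 70.7] cov eig [2.41 3.36]
top 35 0.024 [23.1 71.3] cov eig [2.41 3.36]
side 32 0.017 [26.  68.2] cov eig [1.83 3.77]
side 32 0.019 [25.1 70.7] cov eig [1.83 3.77]
side 32 0.024 [22.7 76.9] cov eig [1.83 3.77]
```

Run:
```python
from h import *
from go import VP
from bench import capture
for nm,c,L in(("start",C["top"],[-30,-77.5,27]),("now",capture("top"),[24,71,19])):
    t=proj(c,V(VP,L))[0];x0,y0=(t-12).astype(int);im=c["img"][y0:y0+25,x0:x0+25].astype(int)
    # yellowness, soft mask
    w=np.clip((im[...,0]+im[...,1])/2-im[...,2]-45,0,60)/60.;w[np.hypot(*(np.indices(w.shape)-12.))>7]=0
    yy,xx=np.indices(w.shape);mu=np.array([(w*xx).sum(),(w*yy).sum()])/w.sum();d=np.stack([xx-mu[0],yy-mu[1]]).reshape(2,-1);cv=(d*w.ravel())@d.T/w.sum();e,v=np.linalg.eigh(cv)
    P=onplane(c,mu+(x0,y0),L[2]/1000);dd=P[:2]-VP[:2];a=VP[2]
    print(nm,w.sum().round(1),mu+(x0,y0),np.sqrt(e).round(2),v[:,0].round(2),(1000*np.array([np.cos(a)*dd[0]+np.sin(a)*dd[1],-np.sin(a)*dd[0]+np.cos(a)*dd[1]])).round(1),im[w>.9].mean(0).round())
```

```text
start 24.6 [352.02535497 204.92832995] [1.6  1.82] [-0.88  0.47] [-30.3 -77.3] [nan nan nan]
now 25.5 [297.86157362 198.47110676] [1.63 1.71] [-0.72 -0.69] [24.  70.4] [150. 128.  39.]<stdin>:10: RuntimeWarning: Mean of empty slice.
  ret = um.true_divide(
```

```bash
python3 -c "
from bench import env
print(env.close_job())"
```

```text
the job is handed in; nothing more can be done
None
```

I handed the job in at about 21 s: the stylus swept the token out of the seam's open end, and it now appears to lie flat in the catch well, but its centre is less than 1 mm inside the well's near edge (measured y 70.4–70.7 mm, edge at 70 mm); the stylus is back upright and home in its stand, with no notable force at any reading.

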